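# Leak-test a printed sensor housing on the hand vacuum tester

### The job

Leak-test the light-grey printed sensor housing: push it, open end down, over the upright spigot of the hand vacuum tester and press it firmly down until it is fully home on its seat, then let go of it. Then pull the tester's spring-return T-handle out until the black piston seal stands under the white marker band on the clear barrel, hold it steady there for three seconds, and finish with the gripper still holding the handle at the mark. Leave the marker band where it is set, and do not shift the other things on the bench.

Things in the scene. Friction and masses are not known exactly. Their poses are not given: they have to be found in the camera images.
- housing: light-grey printed sensor housing, standing open end down on the bench: plain round tube 47 mm outside, 80 mm high, bore 37 mm and 70 mm deep, closed above by a bevelled top (to 88 mm) with a black cable stub 16 mm thick (to 100 mm). About 140 g. Grip it across its round side, 55 mm above its rim say. Origin: centre of its open lower rim, z up
- port_seat (a point): centre of the flat round seat (60 mm in diameter, 50 mm above the bench) at the tester's end away from the handle. The steel spigot stands upright on it: 33 mm in diameter, 34 mm high, the top 4 mm tapered to 25 mm. Housing fully home: its origin is at this point. Axes as pump
- pump: hand vacuum tester, bolted down, base 110 x 325 x 12 mm; origin on the bench, +y = pull-out direction, x along the handle bar, z up. Along y (mm): spigot -185; head block -115 to -55, 64 wide, 92 high, gauge on top to 120; clear barrel -55 to 80, 50 in diameter, axis 60 above the bench; gland block 80 to 100, 64 wide, 92 high, its nut to 106; then rod and handle
- handle: T-handle (with rod and piston one part): round aluminium bar 18 mm thick, 110 mm long, level, 60 mm above the bench, across a 10 mm rod; middle 24 mm is a 21 mm hub. Origin: bar's centre; x along the bar, +y the pull direction. Home: 170 mm from the pump's origin along y, 64 mm off the gland nut. Either half can be taken from above, 32 mm from the rod, a finger each side
- plunger (a joint): how far the handle, rod and piston are pulled out along the pump's +y, in m: 0 home, stop at 0.085. A return spring pulls it home with about 5 N at 0 rising by 1.2 N per cm, plus 1 N friction; let go, it springs back
- piston_seal (a point): centre of the black piston seal (43 mm in diameter, 10 mm long) seen in the clear barrel, on the barrel's axis; it moves with the handle, 214 mm behind the bar's centre
- marker (a joint): where the white marker band is set along the barrel, in m, 0.045 to 0.075: equals the value of joint plunger at which the seal is centred under the band. The band is 12 mm wide and 59 mm in diameter, stiff to move, and is to stay as set
- mark (a point): centre of the white marker band, on the barrel's axis: the seal belongs here
- nose: bystander: light-grey printed nose cone, solid, 50 mm in diameter at the foot, 68 mm high, coming to a point; origin: centre of its underside
- collar: bystander: light-grey printed open collar (short ring), 52 mm outside, 38 mm bore, 30 mm high; origin: centre of its underside
- pen: bystander: black ballpoint pen, 145 mm long, 11 mm thick, lying on the bench along its y axis; origin: under its middle
- whiteboard_pen: bystander: white felt pen with a black cap, 125 mm long, 18 mm thick, lying along its y axis beyond the tester; origin: under its middle
- logger: bystander: white stick-shaped data logger, 75 x 24 x 12 mm plus a metal plug, lying along its y axis; origin: centre of its underside
- tape_roll: bystander: white tape roll lying flat, 100 mm in diameter, 24 mm high; origin: centre of its underside
- bottle: bystander: clear water bottle with blue label, 64 mm in diameter, 190 mm high; origin: centre of its underside

How it is judged:
By the outcome, as a careful person would: the job done as asked, in the order asked, and still so for the second after the job is handed in, while the arm keeps its last pose, push and grip.
It also fails if it takes over 64 s, if anything falls off the work surface, if the arm or the gripper's body presses on something with over 40 N, if the wrist force passes 120 N, or if a joint passes its speed limit or range.

### The arm

A 6-joint arm with a two-finger parallel gripper is mounted at the origin on the work surface. World frame = base frame: x ahead of the robot, y to its left, z up, the work surface at z = 0. Lengths are in mm, angles in degrees, forces in N, time in s.
With the tool pointing down it reaches from about 350 to 850 mm from the base axis. Payload 8.1 kg.
Tool frame: the origin (TCP) lies midway between the tips of the shut fingers; the grasp point (between the pads) lies 19 mm behind it (r.pinch_z is the distance from the TCP to the grasp point, in mm); z points along the fingers, y is the line along which they close (so a half turn about z gives the same grasp; the last joint's range is limited). The gripper opens to 85 mm and grips with 20 to 120 N. Pads are 22 mm wide; open, the fingers measure 114 mm over their backs; the gripper's body (76 mm by 85 mm) begins 54 mm behind the grasp point. The pads swing forward as they close: fully open they stand 13 mm farther back than shut.
Start: joints at [-76.398, 7.471, 85.268, -0, 87.261, -4.893], TCP at [190.354, -569.008, 231.292] pointing down, gripper open.
Joint ranges: [-169.43, 169.43], [-51.17, 129.36], [1.28, 143.12], [-76.62, 256.62], [0, 156.53], [-152.29, 152.29]. Speed limits (degrees/s): [136.94, 136.94, 159.86, 180, 180, 180].

### API

Orientations are given as [roll, pitch, yaw] about the fixed x, y, z axes, in that order (R = Rz(yaw) Ry(pitch) Rx(roll)).
In Python, from bench import r gives the robot as it stands.
- The arm moves only by the shell command python3 -m jog 'ROWS' [OPENING] [FORCE]. ROWS is JSON, one flat list of numbers, 6 for each row, row after row: the shift along the tool's x, y, z in m, then the turn, a rotation vector about the tool's x, y, z in rad. A call has 1 to 8 rows; each row is the pose to reach, as a shift and turn from the pose commanded when the call began, along the tool's axes at that moment; what a row does not reach only later rows make up. A row lasts 1/8 s, in which the tool goes at most 62.5 mm and 10.7 degrees, less where a joint would pass 70% of its speed; a pose out of reach is approached as far as the arm can. A call with a gripper value outside its range is refused whole. OPENING is the opening, from -1 (shut) to 1 (fully open), set as the call begins (- or left out, the last holds). The fingers move at their own pace and stop on an object; FORCE is the grip in N (left out, the last holds). Time passes only in rows, so rows that repeat a pose let the fingers close. It gives the time, the measured TCP pose, the force, the opening and the grip force at its end, in the units of the state.
- r.sense(): the state, without advancing time (a new reading comes with each control period).
- r.snapshot(name): name is "scene" or "top" or "wrist"; returns a dict with "pixels" (420x560x3 uint8, red, green, blue), "range_z" (420x560 float32, mm along the optical axis (not along the pixel's ray), 0 where there is no reading), "K" (3x3 intrinsics, pixels), "k1" (the pictures are not rectified: a ray, as slopes to the right and down, at radius r is drawn at 1 + k1 r^2 times it, then the intrinsics apply), "rvec" (rotation vector, rad) and "tvec" (3), from world to camera coordinates, as OpenCV has them. Camera axes: x right, y down, z forward; pixel columns grow to the right and rows downward; lengths in mm; the calibration is good to about 2 mm. A picture is of the moment at which its call begins.
- r.hand_in(): hands the job in; it is judged then, once.
Trained networks look in a picture, given as the dict that the camera call returned (one of the last four; its "shot" number tells which), for a name from the list of things; names that differ only in an ending like _2 or _b are one class to them, and where a whole thing is asked for, a point or a joint stands for the part that bears it (a point fixed in the world has none). Each returns a list of dicts, best first, with "score" (0 to 1); they miss things now and then, are a little off and sometimes report something else, mostly with a low value. They report only what shows in the picture. A call takes as long as a camera call.
- r.look_for(picture, target): "bbox" ([left, top, right, bottom] in pixels, round what is visible of it).
- r.outline_of(picture, target): "region" (420x560 bool, what is visible of it) and "bbox" ([left, top, right, bottom] in pixels, round what is visible of it).
The state is a dict: "time": time; "joint_pos": joint angles; "qd": joint speeds; "joint_efforts": joint torques, N m; "tool_pos": TCP position; "tcp_rot": TCP orientation; "ft_force": force on the tool from outside, world axes, zero at the start; "wrist_torque": the same for the moment, N m; "finger_gap": finger opening in mm; "grip_force": force on a finger pad.
Only numpy, scipy, OpenCV 4.12 (cv2) and the standard library are available. Lean on these libraries where they do the work, as an engineer would, in place of code of your own. Each camera call takes 0.05 s, during which the arm holds its last target. There are 200 camera calls.

## Working session

There is one attempt and no reset: what is moved stays moved. The work goes in short steps, Python scripts to look and compute and a shell command to move; the robot and the scene stay as the last step left them, time stands still between calls to the robot, and variables do not carry over. Pictures are saved under pics/ and viewed, at most 10 in all, crops included, and the job is handed in when it is done.

```bash
ls; mkdir -p pics
cat > h.py <<'E'
import numpy as np, cv2
from bench import r
def cloud(p):
    K=np.array(p["K"]);Z=p["range_z"];h,w=Z.shape
    u,v=np.meshgrid(np.arange(w),np.arange(h))
    n=cv2.undistortPoints(np.stack([u,v],-1).reshape(-1,1,2).astype(float),K,np.array([p["k1"],0,0,0,0.])).reshape(h,w,2)
    C=np.dstack([n[...,0]*Z,n[...,1]*Z,Z])
    R=cv2.Rodrigues(np.array(p["rvec"],float))[0]
    W=(C-np.array(p["tvec"],float).ravel())@R
    W[Z<=0]=np.nan
    return W
def proj(p,P):
    return cv2.projectPoints(np.array(P,float).reshape(-1,1,3),np.array(p["rvec"],float),np.array(p["tvec"],float),np.array(p["K"]),np.array([p["k1"],0,0,0,0.]))[0].reshape(-1,2)
E
cat > a.py <<'E'
from h import *
ims=[]
for c in ("scene","top"):
    p=r.snapshot(c);W=cloud(p);im=cv2.cvtColor(p["pixels"],cv2.COLOR_RGB2BGR);cv2.imwrite(f"pics/{c}1.png",im)
    np.savez(f"{c}1.npz",W=W,im=im,**{k:np.array(p[k]) for k in("K","k1","rvec","tvec")})
    for t in ("housing","pump","handle","piston_seal","marker","nose","collar","port_seat"):
        try: o=r.outline_of(p,t)
        except Exception as e: print(c,t,e);continue
        for d in o[:2]:
            q=W[d["region"]];q=q[~np.isnan(q[:,0])]
            if len(q): print(c,t,round(d["score"],2),np.round(d["bbox"]),np.round(np.median(q,0)),np.round(np.percentile(q,2,axis=0)),np.round(np.percentile(q,98,axis=0)))
print(r.sense(),r.pinch_z)
E
python3 a.py
```

```text
pics
scene housing 0.84 [159. 170. 181. 202.] [ 560. -402.   61.] [ 532. -430.   -1.] [ 572. -389.   98.]
scene housing 0.22 [162. 217. 202. 276.] [ 754. -254.  110.] [ 720. -295.   -1.] [ 772. -234.  189.]
scene pump 0.94 [239. 203. 399. 271.] [574.   6.  47.] [ 488. -173.   -1.] [613. 215. 118.]
scene handle 0.6 [372. 228. 401. 271.] [544. 210.  65.] [459. 151.  -1.] [595. 221.  72.]
scene piston_seal 0.74 [371. 226. 401. 270.] [544. 211.  64.] [485. 157.  -2.] [595. 224.  71.]
scene nose 0.85 [200. 165. 219. 186.] [ 479. -333.   36.] [ 455. -356.    6.] [ 491. -318.   67.]
scene collar 0.77 [233. 154. 251. 171.] [ 387. -273.   21.] [ 360. -296.   -1.] [ 409. -248.   32.]
scene collar 0.33 [327. 220. 335. 246.] [564.  54.  82.] [534.  48.  51.] [579.  60.  91.]
scene port_seat 0.68 [239. 203. 401. 267.] [574.   1.  47.] [ 497. -173.   -1.] [613. 215. 118.]
top housing 0.62 [404. 189. 432. 210.] [ 545. -403.   84.] [ 525. -430.    9.] [ 568. -389.  102.]
top housing 0.47 [380. 222. 398. 242.] [ 464. -338.   46.] [ 442. -365.    1.] [ 487. -321.   67.]
top pump 0.91 [163. 171. 328. 2
[... 530 characters left out ...]
.9, 'joint_pos': array([-7.63972200e+01,  7.46976791e+00,  8.52688937e+01,  1.40176689e-03,
        8.72603783e+01, -4.89422749e+00]), 'qd': array([ 0.03309452, -0.07483171,  0.07104122,  0.00607402, -0.01706073,
       -0.0116526 ]), 'joint_efforts': array([ 1.07422897e-03, -5.69310129e+01, -5.00872171e+01, -4.12451218e-04,
        1.12126705e-03, -4.59392550e-05]), 'tool_pos': array([ 190.37213436, -569.00215805,  231.29631564]), 'tcp_rot': array([ 1.79998924e+02, -1.31315319e-03,  1.84969405e+01]), 'ft_force': array([-0.57159248,  0.16020366,  0.33273035]), 'wrist_torque': array([-0.0153948 ,  0.05387446,  0.04229874]), 'grip_force': 0.0, 'finger_gap': 85.3052652136883} 18.700000000000003
```

```bash
cat > b.py <<'E'
from h import *
from scipy.optimize import least_squares
def circ(q,R):
    f=lambda c:np.hypot(q[:,0]-c[0],q[:,1]-c[1])-R
    s=least_squares(f,np.median(q[:,:2],0)+[5,0],loss="soft_l1",f_scale=1.5);return s.x.round(1),len(q),np.abs(s.fun).mean().round(2)
for c in ("scene","top"):
    d=np.load(c+"1.npz");W=d["W"].reshape(-1,3);W=W[~np.isnan(W[:,0])]
    def box(x0,x1,y0,y1,z0,z1): 
        return W[((W>[x0,y0,z0])&(W<[x1,y1,z1])).all(1)]
    q=box(515,590,-445,-370,94,106);print(c,"stub",len(q),q.mean(0).round(1) if len(q) else 0)
    q=box(515,590,-445,-370,10,76)
    if len(q)>10:print("side",circ(q,23.5))
    q=box(500,640,-230,-130,80,90);print("spigottop",len(q),q.mean(0).round(1) if len(q) else 0)
    q=box(500,640,-230,-130,46,56);print("seat",len(q),q.mean(0).round(1), q.min(0).round(), q.max(0).round())
    q=box(450,640,150,240,55,75)
    q=box(450,640,190,240,60,75);m=q.mean(0);v=np.linalg.svd((q-m)[:,:2])[2][0];print("bar",len(q),m.round(1),np.degrees(np.arctan2(v[1],v[0])).round(2), q.min(0).round(),q.max(0).round())
    q=box(450,640,-110,110,86,96);m=q.mean(0);v=np.linalg.svd((q-m)[:,:2],full_matrices=False)[2][0];print("blocks",len(q),m.round(1),np.degrees(np.arctan2(v[1],v[0])).round(2))
    print("bandtop",)
a=cv2.imread("pics/scene1.png")[130:300,120:440];cv2.imwrite("pics/s1c.png",cv2.resize(a,None,fx=2.4,fy=2.4,interpolation=2))
a=cv2.imread("pics/top1.png")[140:290,140:460];cv2.imwrite("pics/t1c.png",cv2.resize(a,None,fx=2.4,fy=2.4,interpolation=2))
E
python3 b.py
```

```text
scene stub 24 [ 548.2 -410.7   97.8]
side (array([ 577.9, -384.7]), 253, np.float64(5.85))
spigottop 78 [ 563.3 -142.    82.6]
seat 110 [ 575.4 -150.    49.2] [ 532. -172.   46.] [ 593. -130.   56.]
bar 252 [542.6 211.9  65.9] 3.9 [485. 190.  60.] [597. 223.  74.]
blocks 476 [560.2  13.2  89.4] 103.11
bandtop
top stub 37 [ 547.6 -411.6   99.8]
side (array([ 547.8, -412.3]), 130, np.float64(0.49))
spigottop 117 [ 559.8 -143.6   83.8]
seat 199 [ 558.3 -153.1   49.7] [ 532. -171.   46.] [ 589. -131.   55.]
bar 339 [538.5 209.1  66.7] -176.07 [485. 190.  60.] [593. 222.  75.]
blocks 621 [549.1  12.7  89.8] 91.96
bandtop
```

View pics/s1c.png

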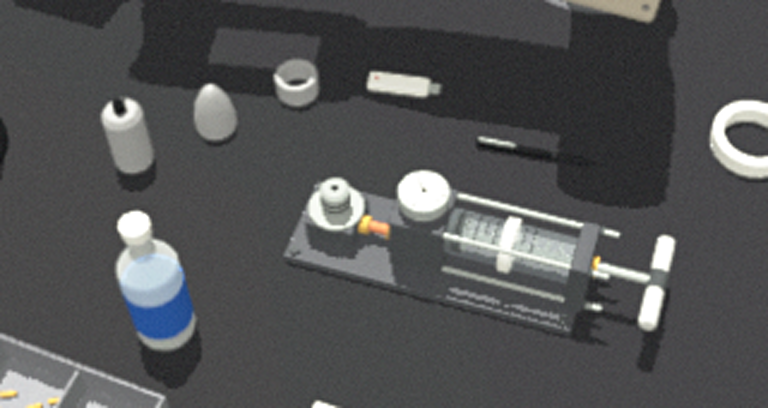

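View pics/t1c.png

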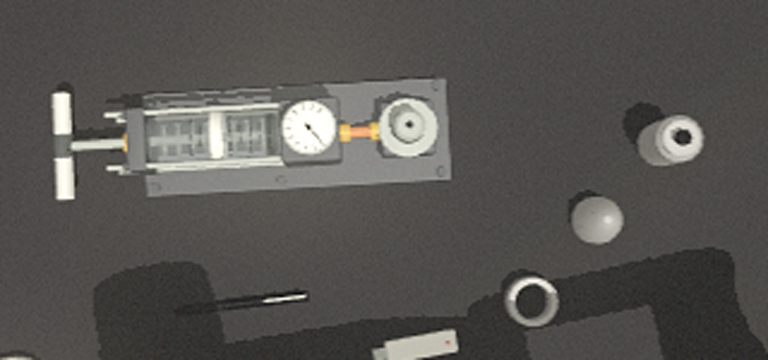

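The scene view shows the housing at the far left, with nose, collar and logger nearby. The tester runs along about +y: spigot at crop (408,125) in the top view, handle at (63,145), yaw about 3.5°. I'll hover over the housing with the closing line along the pump's x axis and refine with the wrist camera.

```bash
cat > plan.py <<'E'
import sys
from h import *
from scipy.spatial.transform import Rotation as Ro
# plan.py x y z yaw -> tool-frame shift (m), turn (rad)
x,y,z,yaw=map(float,sys.argv[1:5]);s=r.sense()
A=Ro.from_euler("xyz",s["tcp_rot"],degrees=True);B=Ro.from_euler("xyz",[180,0,yaw],degrees=True)
print("shift",A.inv().apply(np.array([x,y,z])-s["tool_pos"]).round(1),"turn",(A.inv()*B).as_rotvec().round(4))
E
python3 plan.py 548 -412 230 93.5
```

```text
shift [389.  -35.4   1.3] turn [ 0.     -0.     -1.3091]
```

```bash
python3 -m jog '[0.049,-0.004,0,0,0,-0.164,0.098,-0.009,0,0,0,-0.328,0.147,-0.013,0,0,0,-0.492,0.196,-0.018,0,0,0,-0.656,0.245,-0.022,0,0,0,-0.82,0.294,-0.027,0,0,0,-0.984,0.343,-0.031,0,0,0,-1.148,0.389,-0.0354,0.0013,0,0,-1.309]' 1 30
cat > c.py <<'E'
from h import *
import sys
from b_circ import circ
p=r.snapshot("wrist");W=cloud(p);cv2.imwrite(f"pics/{sys.argv[1]}.png",cv2.cvtColor(p["pixels"],cv2.COLOR_RGB2BGR))
Q=W.reshape(-1,3);Q=Q[~np.isnan(Q[:,0])]
b=list(map(float,sys.argv[2:8]));R=float(sys.argv[8])
q=Q[((Q>b[:3])&(Q<b[3:])).all(1)]
print(len(q)); 
if len(q)>10: print(q.mean(0).round(1),q.min(0).round(1),q.max(0).round(1),circ(q,R))
for t in sys.argv[9:]:
    for d in r.look_for(p,t)[:1]: print(t,d)
E
cat > b_circ.py <<'E'
import numpy as np
from scipy.optimize import least_squares
def circ(q,R):
    f=lambda c:np.hypot(q[:,0]-c[0],q[:,1]-c[1])-R
    s=least_squares(f,np.median(q[:,:2],0),loss="soft_l1",f_scale=1.5);return s.x.round(1),np.abs(s.fun).mean().round(2)
E
python3 c.py w1 515 -450 94 590 -370 106 8 housing
python3 c.py w2 515 -450 15 590 -370 74 23.5
python3 plan.py 548 -412 230 93.5
```

```text
time: 1.9
tool_pos: [549.6, -411.2, 230.1]
tcp_rot: [180.0, 0.0, 93.8]
ft_force: [0.1, -1.0, 0.1]
finger_gap: 85.1
grip_force: 0.0
228
[ 546.5 -412.7   99.4] [ 539.3 -421.3   94. ] [ 553.8 -405.5  101.6] (array([ 546.7, -414.2]), np.float64(2.55))
housing {'bbox': [259.0, 162.3, 309.0, 218.9], 'score': 0.91}
360
[ 546.4 -394.1   47.8] [ 524.3 -407.    15. ] [ 568.5 -390.1   73.8] (array([ 546.5, -413.9]), np.float64(0.14))
shift [-1.6 -2.  -0.7] turn [-0.0003 -0.0007  0.0037]
```

View pics/w1.png

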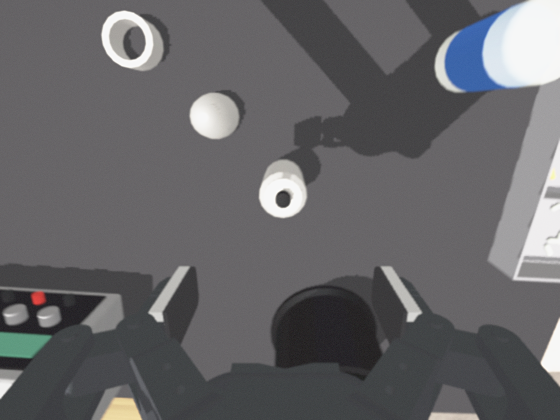

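Wrist view: housing at (283,190), nose (214,115), collar (133,40). There is also a black pot at (325,330), toward −y, so I'll check its clearance before descending.

```bash
python3 - <<'E'
from h import *
p=r.snapshot("wrist");W=cloud(p)
for v in (290,300,320,340): print(v,[W[v,u].round().tolist() for u in (275,300,325,350,370)])
for v,u in((300,60),(310,110)):print(W[v,u].round())
E
python3 plan.py 546.8 -413.5 36.5 93.5
```

```text
290 [[546.0, -573.0, -0.0], [582.0, -571.0, 0.0], [615.0, -564.0, 8.0], [652.0, -567.0, -1.0], [680.0, -565.0, 0.0]]
300 [[547.0, -590.0, 0.0], [582.0, -580.0, 11.0], [614.0, -570.0, 23.0], [651.0, -575.0, 12.0], [683.0, -582.0, -1.0]]
320 [[549.0, -617.0, 10.0], [580.0, -582.0, 51.0], [610.0, -572.0, 61.0], [642.0, -574.0, 56.0], [684.0, -607.0, 12.0]]
340 [[551.0, -631.0, 34.0], [579.0, -584.0, 84.0], [605.0, -571.0, 96.0], [634.0, -571.0, 94.0], [663.0, -586.0, 76.0]]
[ 264. -587.   33.]
[ 330. -596.   35.]
shift [ -2.1  -1.8 193. ] turn [-0.0007 -0.0003  0.0009]
```

```bash
python3 -m jog '[-0.002,-0.0018,0.04,0,0,0,-0.002,-0.0018,0.085,0,0,0,-0.002,-0.0018,0.13,0,0,0,-0.002,-0.0018,0.17,0,0,0,-0.002,-0.0018,0.193,0,0,0,-0.002,-0.0018,0.193,0,0,0]' 1
python3 -m jog '[0,0,0,0,0,0,0,0,0,0,0,0,0,0,0,0,0,0,0,0,0,0,0,0,0,0,0,0,0,0,0,0,0,0,0,0,0,0,0,0,0,0,0,0,0,0,0,0]' -1 60
```

```text
time: 2.85
tool_pos: [544.5, -413.7, 35.1]
tcp_rot: [-179.8, -0.1, 93.4]
ft_force: [-0.7, 0.3, 0.2]
finger_gap: 85.4
grip_force: 0.0
time: 3.85
tool_pos: [547.7, -415.4, 39.8]
tcp_rot: [179.8, 0.2, 93.5]
ft_force: [-1.3, 0.0, 6.3]
finger_gap: 46.0
grip_force: 62.1
```

```bash
python3 -m jog '[0,0,-0.04,0,0,0,0,0,-0.09,0,0,0,0,0,-0.14,0,0,0,0.04,0,-0.17,0,0,0,0.09,0,-0.17,0,0,0,0.13,0,-0.17,0,0,0,0.15,0,-0.17,0,0,0,0.15,0,-0.17,0,0,0]'
python3 -m jog '[0,0,0,0,0,0,0,0,0,0,0,0]'
python3 c.py w3 500 -230 82.5 640 -100 90 12.5 port_seat
python3 c.py w4 500 -230 47 640 -100 53 30
python3 c.py w5 500 -230 56 640 -100 78 16.5
python3 - <<'E'
from h import *
for i in range(3): print({k:np.round(v,1) for k,v in r.sense().items() if k in("tool_pos","tcp_rot","ft_force","finger_gap")}); r.snapshot("top")
E
```

```text
time: 4.85
tool_pos: [537.6, -263.6, 207.7]
tcp_rot: [180.0, 0.0, 93.6]
ft_force: [0.3, -0.5, -0.8]
finger_gap: 45.9
grip_force: 61.9
time: 5.1
tool_pos: [537.1, -265.6, 206.9]
tcp_rot: [-180.0, 0.0, 93.4]
ft_force: [0.3, -1.0, -0.3]
finger_gap: 46.3
grip_force: 61.9
836
[ 559.3 -142.3   83.5] [ 545.6 -156.    82.5] [ 572.7 -129.6   85.5] (array([ 559.3, -142.7]), np.float64(3.82))
port_seat {'bbox': [256.0, 0.0, 375.3, 112.9], 'score': 0.58}
2297
[ 557.7 -143.8   49.4] [ 529.5 -172.2   47. ] [ 589.3 -112.7   52.5] (array([ 561.5, -139.8]), np.float64(5.16))
143
[ 552.5 -153.1   68.8] [ 542.3 -159.2   60.3] [ 573.8 -134.7   77.7] (array([ 559.3, -142.3]), np.float64(0.29))
{'tool_pos': array([ 537.1, -265. ,  206.8]), 'tcp_rot': array([-180. ,   -0. ,   93.5]), 'ft_force': array([-0.5, -0.2, -1. ]), 'finger_gap': np.float64(46.4)}
{'tool_pos': array([ 537.1, -264.9,  206.8]), 'tcp_rot': array([-180. ,   -0. ,   93.5]), 'ft_force': array([-0.9,  0.1, -1.2]), 'finger_gap': np.float64(46.0)}
{'tool_pos': array([ 537.1, -264.8,  206.8]), 'tcp_rot': array([-180. ,   -0. ,   93.5]), 'ft_force': array([-0. , -0.7, -0.9]), 'finger_gap': np.float64(46.3)}
```

View pics/w3.png

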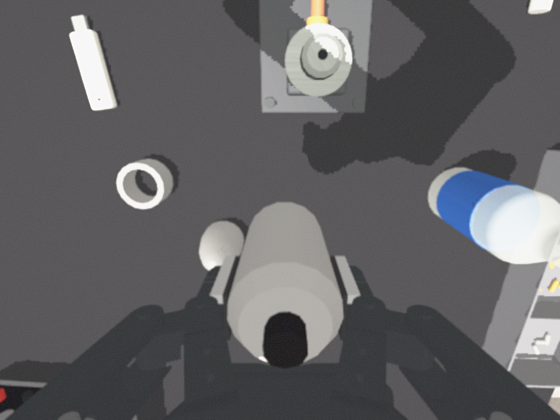

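The housing is held at (285,300) and the spigot shows at (322,55). Next I measure the held housing with the same camera, so any bias cancels.

```bash
cat > d.py <<'E'
from h import *
from b_circ import circ
s=r.sense();T=s["tool_pos"];print(T.round(1),s["tcp_rot"].round(1))
p=r.snapshot("wrist");W=cloud(p);o=r.outline_of(p,"housing")[0];print(o["score"],o["bbox"])
m=cv2.erode(o["region"].astype(np.uint8),np.ones((5,5)))>0
q=W[m];q=q[~np.isnan(q[:,0])];print(q.min(0).round(1),q.max(0).round(1))
d=q-T
for a,b in((-38,-20),(-20,0),(0,20),(20,38)):
    k=q[(d[:,2]>a)&(d[:,2]<b)]
    if len(k)>30: print(a,b,len(k),circ(k,23.5))
k=q[q[:,2]>q[:,2].max()-4];print("stub",k.mean(0).round(1))
E
python3 d.py;  python3 plan.py 559.4 -142.7 206 93.5
```

```text
[ 537.2 -264.6  206.9] [-180.    -0.    93.5]
0.63 [226.1, 203.5, 346.9, 367.8]
[ 514.8 -277.9  172.8] [ 559.2 -238.2  268.6]
-38 -20 377 (array([ 536.6, -262.6]), np.float64(0.18))
-20 0 843 (array([ 536.7, -262.6]), np.float64(0.18))
0 20 1230 (array([ 536.7, -262.6]), np.float64(0.2))
20 38 1678 (array([ 536.8, -262.5]), np.float64(0.22))
stub [ 536.8 -260.4  266.6]
shift [120.2  29.6   1. ] turn [-0.0001 -0.     -0.0002]
```

```bash
python3 -m jog '[0.04,0.01,0,0,0,0,0.08,0.02,0,0,0,0,0.11,0.028,0,0,0,0,0.1186,0.0299,0.02,0,0,0,0.1186,0.0299,0.045,0,0,0,0.1186,0.0299,0.06,0,0,0,0.1186,0.0299,0.06,0,0,0,0.1186,0.0299,0.06,0,0,0]'
python3 d.py
python3 - <<'E'
from h import *
p=r.snapshot("scene");a=cv2.cvtColor(p["pixels"],cv2.COLOR_RGB2BGR)[120:280,190:420];cv2.imwrite("pics/s2.png",cv2.resize(a,None,fx=3,fy=3,interpolation=2))
E
```

```text
time: 6.55
tool_pos: [560.2, -144.9, 147.7]
tcp_rot: [180.0, 0.0, 93.5]
ft_force: [0.3, -0.4, -1.8]
finger_gap: 46.2
grip_force: 61.9
[ 560.2 -144.9  147.7] [180.    0.   93.5]
0.62 [229.0, 203.7, 344.7, 365.6]
[ 537.9 -156.9  114.3] [ 581.8 -118.2  209. ]
-38 -20 321 (array([ 559.6, -142.8]), np.float64(0.17))
-20 0 837 (array([ 559.7, -142.8]), np.float64(0.18))
0 20 1225 (array([ 559.7, -142.8]), np.float64(0.19))
20 38 1647 (array([ 559.8, -142.7]), np.float64(0.22))
stub [ 559.8 -140.4  207.3]
```

View pics/s2.png

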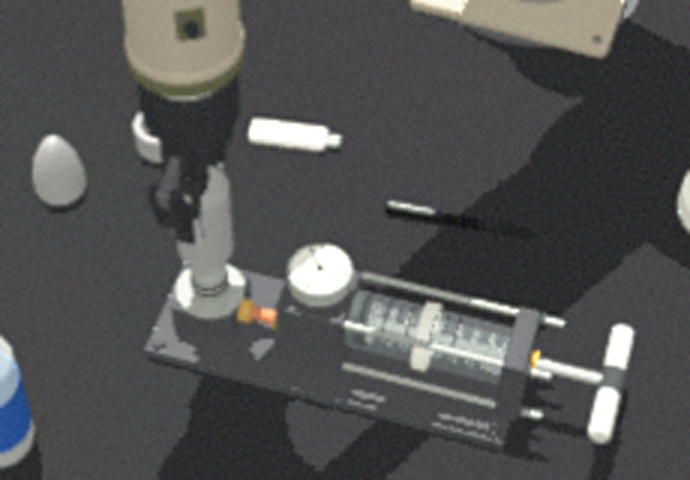

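The scene crop shows the housing squarely above the spigot at (210,280). I'll lower it while watching the force.

```bash
python3 -m jog '[0,0,0.006,0,0,0,0,0,0.012,0,0,0,0,0,0.018,0,0,0,0,0,0.024,0,0,0,0,0,0.028,0,0,0,0,0,0.032,0,0,0,0,0,0.036,0,0,0,0,0,0.036,0,0,0]' - 90
```

```text
time: 7.7
tool_pos: [559.6, -144.1, 110.6]
tcp_rot: [-180.0, -0.0, 93.5]
ft_force: [-0.9, 0.3, -0.6]
finger_gap: 45.8
grip_force: 92.0
```

Over the spigot, with no contact. Continuing down.

```bash
python3 -m jog '[0,0,0.004,0,0,0,0,0,0.008,0,0,0,0,0,0.012,0,0,0,0,0,0.015,0,0,0,0,0,0.018,0,0,0,0,0,0.018,0,0,0]'
python3 -m jog '[0,0,0.002,0,0,0,0,0,0.004,0,0,0,0,0,0.004,0,0,0]'
```

```text
time: 8.45
tool_pos: [559.6, -144.2, 92.6]
tcp_rot: [-180.0, -0.0, 93.5]
ft_force: [0.6, 0.2, -1.8]
finger_gap: 45.4
grip_force: 92.0
time: 8.82
tool_pos: [560.0, -144.3, 90.0]
tcp_rot: [180.0, 0.0, 93.5]
ft_force: [-3.6, 1.3, 5.1]
finger_gap: 45.7
grip_force: 92.9
```

```bash
python3 -m jog '[0,0,0.001,0,0,0,0,0,0.002,0,0,0,0,0,0.002,0,0,0]'
python3 -m jog '[0,0,0.001,0,0,0,0,0,0.002,0,0,0,0,0,0.002,0,0,0]'; python3 d.py
```

```text
time: 9.2
tool_pos: [560.2, -144.3, 89.9]
tcp_rot: [180.0, 0.0, 93.5]
ft_force: [-12.3, 4.1, 21.4]
finger_gap: 45.7
grip_force: 94.3
time: 9.57
tool_pos: [560.3, -144.4, 89.8]
tcp_rot: [180.0, 0.0, 93.5]
ft_force: [-19.6, 6.7, 35.5]
finger_gap: 45.7
grip_force: 95.7
[ 560.3 -144.4   89.8] [180.    0.   93.5]
0.83 [227.3, 203.6, 344.9, 367.4]
[ 537.8 -156.6   57.3] [ 582.  -118.   151.2]
-38 -20 343 (array([ 559.5, -142.3]), np.float64(0.19))
-20 0 845 (array([ 559.6, -142.3]), np.float64(0.18))
0 20 1234 (array([ 559.7, -142.3]), np.float64(0.19))
20 38 1674 (array([ 559.8, -142.2]), np.float64(0.22))
stub [ 559.9 -139.9  149.5]
```

```bash
python3 -m jog '[0,0,0.001,0,0,0,0,0,0.002,0,0,0,0,0,0.002,0,0,0,0,0,0.002,0,0,0]' - 120
```

```text
time: 10.18
tool_pos: [560.4, -144.4, 89.8]
tcp_rot: [179.9, 0.1, 93.5]
ft_force: [-27.8, 8.9, 52.8]
finger_gap: 45.3
grip_force: 117.0
```

```bash
python3 -m jog '[0,0,-0.002,0,0,0,0,0,-0.004,0,0,0,0,0,-0.006,0,0,0,0,0,-0.006,0,0,0]'
python3 -m jog '[0,0,0,0,0,0,0,0,0,0,0,0,0,0,0,0,0,0,0,0,0,0,0,0,0,0,0,0,0,0,0,0,0,0,0,0]' 1 30
python3 plan.py 559.7 -142.5 200 93.5
```

```text
time: 10.68
tool_pos: [560.3, -144.4, 90.0]
tcp_rot: [179.9, 0.0, 93.5]
ft_force: [-3.2, 1.3, 8.3]
finger_gap: 45.4
grip_force: 122.9
time: 11.42
tool_pos: [559.8, -144.2, 89.0]
tcp_rot: [-180.0, -0.0, 93.5]
ft_force: [-0.6, -0.2, -0.2]
finger_gap: 85.7
grip_force: 0.0
shift [   1.7   -0.  -111. ] turn [-0.     -0.     -0.0001]
```

```bash
python3 -m jog '[0.001,0,-0.03,0,0,0,0.001,0,-0.08,0,0,0,0.001,0,-0.13,0,0,0,0.001,0,-0.14,0,0,0]' 0
python3 - <<'E'
from h import *
from b_circ import circ
for c in("wrist","top"):
    p=r.snapshot(c);W=cloud(p).reshape(-1,3)
    def box(*b): 
        b=np.array(b,float);return W[((W>b[:3])&(W<b[3:])).all(1)]
    k=box(540,-165,143,580,-120,160);print(c,"stub",len(k),k.mean(0).round(1) if len(k) else 0)
    k=box(530,-175,70,590,-110,126)
    if len(k)>30: print("side",circ(k,23.5))
E
python3 plan.py 507 208 190 183.5
```

```text
time: 11.92
tool_pos: [562.0, -144.0, 234.2]
tcp_rot: [179.6, 0.2, 93.5]
ft_force: [0.1, -0.6, -1.2]
finger_gap: 42.5
grip_force: 0.0
wrist stub 330 [ 559.5 -141.2  149.2]
side (array([ 559.5, -142.7]), np.float64(0.14))
top stub 0 0
shift [354.2 -32.3  40.3] turn [ 1.4000e-03  3.5000e-03 -1.5709e+00]
```

Stub top is at 149.2, against 99.4 on the bench, so the housing is home. Now to hover over the handle.

```bash
python3 -m jog '[0.045,-0.004,0,0,0,-0.18,0.09,-0.008,0,0,0,-0.36,0.135,-0.012,0,0,0,-0.54,0.18,-0.016,0,0,0,-0.72,0.225,-0.02,0,0,0,-0.9,0.27,-0.024,0,0,0,-1.08,0.315,-0.028,0,0,0,-1.26,0.354,-0.032,0.01,0,0,-1.44]'
python3 plan.py 507 208 200 183.5
```

```text
time: 13.02
tool_pos: [505.3, 209.7, 217.3]
tcp_rot: [-180.0, -0.1, 176.4]
ft_force: [0.9, 0.3, 0.5]
finger_gap: 42.8
grip_force: 0.0
shift [-1.9 -1.5 17.3] turn [-0.0004 -0.0017 -0.1244]
```

```bash
python3 -m jog '[-0.002,-0.0015,0.017,0,0,-0.124,-0.002,-0.0015,0.017,0,0,-0.124,-0.002,-0.0015,0.017,0,0,-0.124]'
cat > e.py <<'E'
from h import *
import sys
n=sys.argv[1]
for c in ("wrist","top"):
    p=r.snapshot(c);W=cloud(p);Q=W.reshape(-1,3);cv2.imwrite(f"pics/{c}{n}.png",cv2.cvtColor(p["pixels"],cv2.COLOR_RGB2BGR))
    np.savez(f"{c}{n}.npz",W=W,im=p["pixels"],**{k:np.array(p[k]) for k in("K","k1","rvec","tvec")})
    q=Q[((Q>[470,180,58])&(Q<[610,300,74])).all(1)]
    if len(q)<20: continue
    from scipy.spatial.transform import Rotation as Ro
    # bar axis: robust line through points near the bar
    m=np.median(q,0)
    for it in range(8):
        f=np.polyfit(q[:,0],q[:,1],1);k=abs(np.polyval(f,q[:,0])-q[:,1])<11;q=q[k]
    print(c,len(q),"yaw",np.degrees(np.arctan(f[0])).round(2),"x",q[:,0].min().round(1),q[:,0].max().round(1),"y at 507,540:",np.polyval(f,[507,540]).round(1),"z",np.percentile(q[:,2],95).round(1))
print(r.sense()["tool_pos"].round(1),r.sense()["tcp_rot"].round(1))
E
python3 e.py 3
```

```text
time: 13.4
tool_pos: [507.7, 206.0, 201.3]
tcp_rot: [-180.0, -0.1, -177.1]
ft_force: [0.4, 0.4, 0.2]
finger_gap: 42.8
grip_force: 0.0
wrist 1936 yaw 3.03 x 482.8 591.8 y at 507,540: [209.9 211.6] z 69.6
top 224 yaw 3.33 x 485.3 593.6 y at 507,540: [207.9 209.9] z 71.6
[508.4 206.1 202.4] [ 180.     0.  -177.1]
```

View pics/wrist3.png

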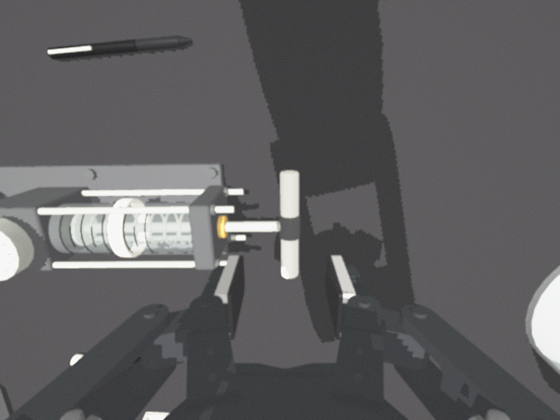

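Wrist view: handle bar spans (290,172)–(290,278), the band is at about (128,228), and the tie-rod ends are at (235,190–240). I'll locate the band along the axis and plan the grasp on the −x half.

```bash
cat > band.py <<'E'
from h import *
import sys
yw=np.radians(3.3);X=np.array([np.cos(yw),np.sin(yw)]);Y=np.array([-X[1],X[0]]);S=np.array([559.4,-142.6])
for f in sys.argv[1:]:
    d=np.load(f+".npz");W=d["W"];im=d["im"].astype(int)
    if f.endswith("1"): im=im[...,::-1]
    P=W[...,:2]-S;x=P@X;y=P@Y-185;z=W[...,2]
    # band surface points: radius 29.5 around axis (x=0,z=60), white
    rad=np.hypot(x,z-60);k=(abs(rad-29.5)<3)&(y>-45)&(y<75)&(z>60)&(abs(x)<26)
    ys=y[k];h,e=np.histogram(ys,np.arange(-45,76,2));i=h.argmax()
    c=np.median(ys[abs(ys-e[i]-1)<9]);a=ys[abs(ys-c)<8.5]
    k2=(abs(rad-21.5)<4)&(y>-55)&(y<80)
    print(f,"band y",c.round(1),len(a),np.percentile(a,[2,98]).round(1),"q",(c+44).round(1),"z",z[k&(abs(y-c)<6)].max().round(1))
    b=(abs(z-60)<14)&(abs(x)<60)&(abs(x)>14)&(y>145)&(y<260);print(" bar y",y[b].mean().round(1),(y[b].min()+y[b].max()).round(1)/2, "x",x[b].min().round(1),x[b].max().round(1))
E
python3 band.py wrist3 top3 top1 scene1; python3 plan.py 507 209.7 41 183.3
```

```text
wrist3 band y 12.6 627 [ 4.7 16.7] q 56.6 z 90.1
 bar y 170.1 170.2 x -56.1 53.1
top3 band y 8.1 91 [ 0.8 15.6] q 52.1 z 91.5
 bar y 168.0 169.4 x -54.1 54.5
top1 band y 8.2 89 [ 3.3 15.5] q 52.2 z 91.8
 bar y 167.9 169.2 x -54.2 54.1
scene1 band y 12.0 61 [ 4.9 19.3] q 56.0 z 90.9
 bar y 171.1 171.15 x -53.6 58.4
shift [  1.3   3.6 161.4] turn [ 0.0001  0.0004 -0.0061]
```

```bash
python3 -m jog '[0.001,0.0036,0.04,0,0,-0.006,0.001,0.0036,0.09,0,0,-0.006,0.001,0.0036,0.13,0,0,-0.006,0.001,0.0036,0.15,0,0,-0.006,0.001,0.0036,0.161,0,0,-0.006,0.001,0.0036,0.161,0,0,-0.006,0.001,0.0036,0.161,0,0,-0.006]'
python3 -m jog '[0,0,0,0,0,0,0,0,0,0,0,0,0,0,0,0,0,0,0,0,0,0,0,0,0,0,0,0,0,0]' -1 90
python3 e.py 4; python3 band.py wrist4 top4
```

```text
time: 14.38
tool_pos: [508.1, 210.3, 42.5]
tcp_rot: [180.0, 0.1, -176.6]
ft_force: [0.3, 0.3, 0.6]
finger_gap: 43.0
grip_force: 0.0
time: 15.0
tool_pos: [507.8, 210.3, 42.4]
tcp_rot: [180.0, 0.1, -176.5]
ft_force: [-1.0, -1.0, 6.0]
finger_gap: 15.0
grip_force: 87.7
wrist 5092 yaw 2.85 x 482.1 549.9 y at 507,540: [210.5 212.1] z 69.9
top 166 yaw 12.62 x 488.0 594.0 y at 507,540: [196.2 203.6] z 71.4
[507.7 210.3  42.4] [ 1.800e+02  1.000e-01 -1.765e+02]
wrist4 band y 67.0 41 [59.8 72.8] q 111.0 z 84.4
 bar y 170.5 170.5 x -56.8 -14.0
top4 band y 8.1 91 [ 0.9 15.1] q 52.1 z 91.9
 bar y 167.0 163.2 x -54.1 54.9
```

View pics/wrist4.png

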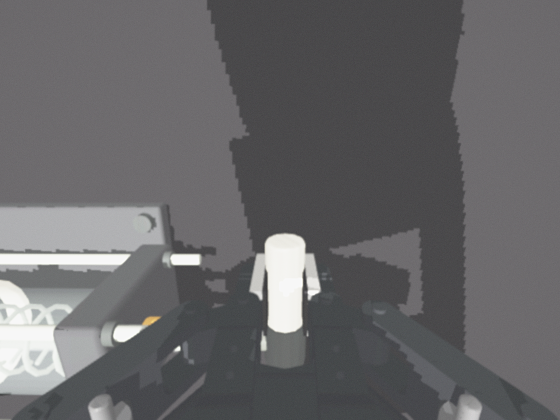

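The bar is held between the pads at (285,285). Next, brightness profiles along the band's surface to get the mark accurately.

```bash
cat > prof.py <<'E'
from h import *
yw=np.radians(3.3);X=np.array([np.cos(yw),np.sin(yw)]);Y=np.array([-X[1],X[0]]);S=np.array([559.4,-142.6])
import sys
def w(x,y,z): return np.r_[S+x*X+(y+185)*Y,z]
def edges(f,xs,zs,y0,y1,tag):
    d=np.load(f+".npz");p={k:d[k] for k in("K","k1","rvec","tvec")};p["k1"]=float(p["k1"])
    g=d["im"].astype(np.float32).mean(-1);ys=np.arange(y0,y1,.5);A=[]
    for x,z in zip(xs,zs):
        uv=proj(p,[w(x,y,z) for y in ys]).astype(np.float32);A.append(cv2.remap(g,uv[:,0][None],uv[:,1][None],cv2.INTER_LINEAR)[0])
    a=np.median(A,0);t=(np.percentile(a,15)+a.max())/2;i=a.argmax();l=i
    while l>0 and a[l]>t:l-=1
    k=i
    while k<len(a)-1 and a[k]>t:k+=1
    print(f,tag,"max",a.max().round(),"edges",ys[l],ys[k],"centre",(ys[l]+ys[k])/2)
for f in("wrist3","top3","top4","top1","scene1"):
    th=np.radians(np.arange(-25,26,5));
    edges(f,29.5*np.sin(th),60+29.5*np.cos(th),-20,40,"band")
    if f!="top4":
      xs=np.r_[np.arange(-48,-20,4),np.arange(20,48,4)];edges(f,xs,xs*0+69,150,192,"bar")
E
python3 prof.py
```

```text
wrist3 band max 248.0 edges 3.0 18.0 centre 10.5
wrist3 bar max 233.0 edges 161.0 179.0 centre 170.0
top3 band max 252.0 edges 1.5 16.5 centre 9.0
top3 bar max 180.0 edges 159.0 177.0 centre 168.0
top4 band max 253.0 edges 1.5 17.0 centre 9.25
top1 band max 253.0 edges 1.5 17.0 centre 9.25
top1 bar max 252.0 edges 159.0 177.0 centre 168.0
scene1 band max 255.0 edges 3.0 21.5 centre 12.25
scene1 bar max 255.0 edges 161.0 180.5 centre 170.75
```

Relative to the bar, the band centre is at pump y ≈ 10.7, so plunger ≈ 54.7 mm. I'll pull along tool +y.

```bash
python3 -m jog '[0,0.004,0,0,0,0,0,0.012,0,0,0,0,0,0.02,0,0,0,0,0,0.028,0,0,0,0,0,0.036,0,0,0,0,0,0.044,0,0,0,0,0,0.051,0,0,0,0,0,0.0545,0,0,0]'
python3 -m jog '[0,0,0,0,0,0,0,0,0,0,0,0]'
python3 - <<'E'
from h import *
ims=[]
for c in("scene","top"):
    p=r.snapshot(c);im=cv2.cvtColor(p["pixels"],cv2.COLOR_RGB2BGR);np.savez(f"{c}5.npz",W=cloud(p),im=p["pixels"],**{k:np.array(p[k]) for k in("K","k1","rvec","tvec")})
    a=im[205:265,270:400] if c=="scene" else im[165:225,170:300]
    ims.append(cv2.resize(a,None,fx=6,fy=5,interpolation=2)[:298])
cv2.imwrite("pics/p5.png",np.vstack(ims))
E
```

```text
time: 15.35
tool_pos: [507.8, 210.3, 42.4]
tcp_rot: [180.0, 0.1, -176.5]
ft_force: [-0.9, -0.3, 5.9]
finger_gap: 15.3
grip_force: 87.7validation failed for argument at $...
```

View pics/p5.png

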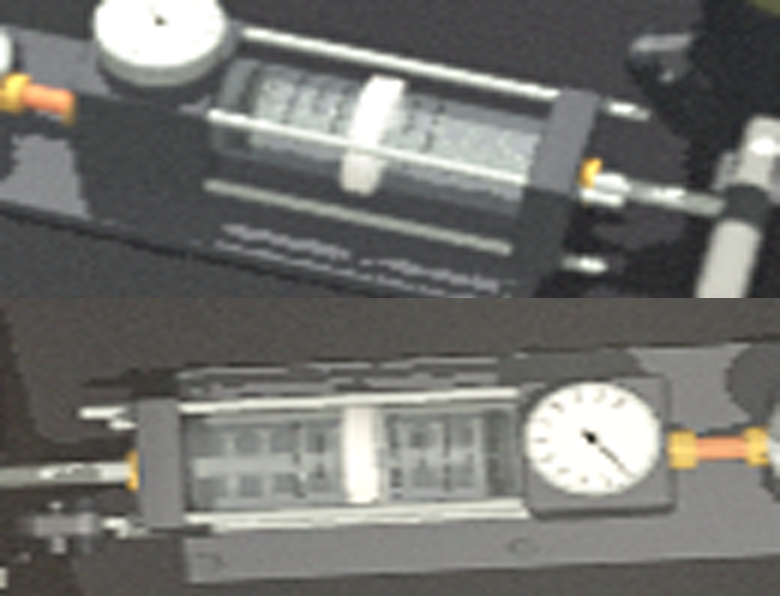

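The pull call was refused as invalid: the piston is still home (dark seal at the right end of the barrel in the lower view). I'll retry with the rows laid out fresh.

```bash
python3 -m jog '[0,0.005,0,0,0,0, 0,0.012,0,0,0,0, 0,0.02,0,0,0,0, 0,0.028,0,0,0,0]'
```

```text
time: 15.95
tool_pos: [506.1, 236.9, 42.4]
tcp_rot: [-179.9, 0.1, -176.6]
ft_force: [-1.7, -10.3, 8.8]
finger_gap: 15.2
grip_force: 88.2
```

```bash
python3 -m jog '[0,0.008,0,0,0,0, 0,0.016,0,0,0,0, 0,0.023,0,0,0,0, 0,0.027,0,0,0,0, 0,0.027,0,0,0,0, 0,0.027,0,0,0,0]'
cat > g.py <<'E'
from h import *
import sys
n=sys.argv[1]
ims=[]
for c in("scene","top"):
    p=r.snapshot(c);im=cv2.cvtColor(p["pixels"],cv2.COLOR_RGB2BGR);np.savez(f"{c}{n}.npz",W=cloud(p),im=p["pixels"],**{k:np.array(p[k]) for k in("K","k1","rvec","tvec")})
    a=im[205:265,270:400] if c=="scene" else im[165:225,170:300]
    ims.append(cv2.resize(a,None,fx=6,fy=5,interpolation=2)[:298])
cv2.imwrite(f"pics/p{n}.png",np.vstack(ims))
print(r.sense()["tool_pos"].round(1))
E
python3 g.py 6; sed -i 's/^for f in("wrist3.*/for f in("scene6","top6"):/' prof.py; sed -i 's/"bar")/"bar");edges(f,xs,xs*0+69,205,247,"bar")/' prof.py; python3 prof.py
```

```text
time: 16.7
tool_pos: [504.5, 263.5, 42.4]
tcp_rot: [-179.9, 0.1, -176.6]
ft_force: [-2.8, -9.9, 9.0]
finger_gap: 15.3
grip_force: 88.3
[504.5 263.4  42.4]
scene6 band max 255.0 edges 3.0 20.0 centre 11.5
scene6 bar max 73.0 edges 150.0 180.5 centre 165.25
scene6 bar max 205.0 edges 214.5 232.5 centre 223.5
top6 band max 253.0 edges 3.0 17.0 centre 10.0
top6 bar max 79.0 edges 179.0 182.5 centre 180.75
top6 bar max 170.0 edges 212.0 226.5 centre 219.25
```

View pics/p6.png

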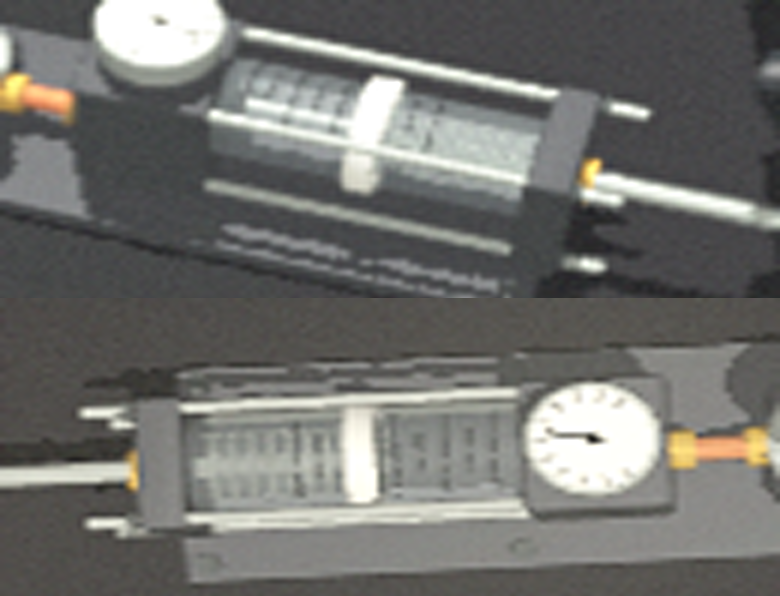

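The gauge has swung to vacuum, and the seal is mostly hidden under the band. I'll check for a dark rim sticking out on either side by differencing against the home pictures, with parallax modelled.

```bash
cat > k.py <<'E'
from h import *
from prof import w,S,X,Y
def load(f):
    d=np.load(f+".npz");p={k:d[k] for k in("K","k1","rvec","tvec")};p["k1"]=float(p["k1"])
    return p,d["im"].astype(np.float32).mean(-1)
import sys
for f in sys.argv[1:]:
    p,g=load(f)
    C=-cv2.Rodrigues(p["rvec"])[0].T@p["tvec"].ravel();P=C[:2]-S;print(f,"cam in pump x,y,z",(P@X).round(),(P@Y-185).round(),C[2].round())
    ys=np.arange(-14,36,2.)
    for rad,zn in((29.5,"band"),(21.5,"seal")):
        cy=C[2]-60;cx=P@X;t0=np.arctan2(cx,cy);A=[]
        for t in np.radians(np.arange(-30,31,5))+t0:
            uv=proj(p,[w(rad*np.sin(t),y,60+rad*np.cos(t)) for y in ys]).astype(np.float32)
            A.append(cv2.remap(g,uv[:,0][None],uv[:,1][None],cv2.INTER_LINEAR)[0])
        print(zn,dict(zip(ys.astype(int).tolist(),np.median(A,0).astype(int).tolist())))
E
sed -i 's/^for f in(/if __name__=="__main__":\n  for f in(/; s/^    th=/      th=/; s/^    edges(f,29/      edges(f,29/; s/^    if f!=.*/      if 1:/; s/^      xs=np/        xs=np/' prof.py
python3 k.py scene1 scene6 top4 top6
```

```text
scene1 cam in pump x,y,z 727.0 140.0 1127.0
band {-14: 179, -12: 168, -10: 181, -8: 190, -6: 197, -4: 174, -2: 165, 0: 182, 2: 199, 4: 228, 6: 249, 8: 254, 10: 255, 12: 255, 14: 254, 16: 248, 18: 229, 20: 215, 22: 199, 24: 195, 26: 180, 28: 168, 30: 185, 32: 189, 34: 190}
seal {-14: 195, -12: 192, -10: 195, -8: 199, -6: 193, -4: 173, -2: 176, 0: 192, 2: 213, 4: 239, 6: 253, 8: 255, 10: 255, 12: 255, 14: 253, 16: 240, 18: 224, 20: 218, 22: 207, 24: 197, 26: 186, 28: 191, 30: 200, 32: 200, 34: 192}
scene6 cam in pump x,y,z 727.0 140.0 1127.0
band {-14: 184, -12: 182, -10: 185, -8: 188, -6: 185, -4: 171, -2: 158, 0: 172, 2: 189, 4: 223, 6: 249, 8: 254, 10: 255, 12: 255, 14: 254, 16: 247, 18: 220, 20: 192, 22: 189, 24: 187, 26: 174, 28: 166, 30: 184, 32: 190, 34: 189}
seal {-14: 188, -12: 196, -10: 197, -8: 198, -6: 189, -4: 183, -2: 173, 0: 194, 2: 209, 4: 243, 6: 253, 8: 255, 10: 255, 12: 255, 14: 253, 16: 239, 18: 211, 20: 188, 22: 191, 24: 190, 26: 183, 28: 178, 30: 194, 32: 193, 34: 188}
top4 cam in pump x,y,z -104.0 -121.0 1302.0
band {-14: 138, -12: 143, -10: 157, -8: 159, -6: 142
[... 207 characters left out ...]
 155, -8: 164, -6: 148, -4: 129, -2: 141, 0: 176, 2: 192, 4: 215, 6: 242, 8: 252, 10: 252, 12: 252, 14: 252, 16: 225, 18: 184, 20: 159, 22: 160, 24: 149, 26: 132, 28: 137, 30: 142, 32: 158, 34: 162}
top6 cam in pump x,y,z -104.0 -121.0 1302.0
band {-14: 132, -12: 139, -10: 140, -8: 139, -6: 128, -4: 122, -2: 143, 0: 131, 2: 138, 4: 210, 6: 249, 8: 252, 10: 252, 12: 252, 14: 241, 16: 207, 18: 157, 20: 147, 22: 164, 24: 158, 26: 142, 28: 152, 30: 165, 32: 154, 34: 134}
seal {-14: 130, -12: 139, -10: 143, -8: 144, -6: 131, -4: 122, -2: 134, 0: 140, 2: 128, 4: 190, 6: 238, 8: 253, 10: 252, 12: 252, 14: 252, 16: 226, 18: 181, 20: 150, 22: 159, 24: 169, 26: 146, 28: 148, 30: 162, 32: 173, 34: 155}
```

The darkening is stronger on the −y (home) side in the top view, and the geometry gives a mark of about 54.7–55 against the present 53.3. I'll pull 1.4 mm more.

```bash
python3 -m jog '[0,0.0007,0,0,0,0, 0,0.0014,0,0,0,0, 0,0.0014,0,0,0,0, 0,0.0014,0,0,0,0]'; python3 g.py 7; python3 k.py scene7 top7
```

```text
time: 17.3
tool_pos: [504.4, 264.5, 42.3]
tcp_rot: [-179.8, 0.1, -176.6]
ft_force: [-1.7, -12.0, 9.4]
finger_gap: 15.6
grip_force: 88.4
[504.4 264.5  42.4]
scene7 cam in pump x,y,z 727.0 140.0 1127.0
band {-14: 185, -12: 184, -10: 187, -8: 187, -6: 185, -4: 173, -2: 158, 0: 171, 2: 187, 4: 222, 6: 249, 8: 254, 10: 255, 12: 255, 14: 254, 16: 247, 18: 221, 20: 195, 22: 189, 24: 186, 26: 174, 28: 169, 30: 184, 32: 189, 34: 185}
seal {-14: 187, -12: 193, -10: 195, -8: 197, -6: 188, -4: 181, -2: 172, 0: 194, 2: 210, 4: 242, 6: 253, 8: 255, 10: 255, 12: 255, 14: 253, 16: 238, 18: 213, 20: 191, 22: 191, 24: 190, 26: 181, 28: 187, 30: 196, 32: 194, 34: 193}
top7 cam in pump x,y,z -104.0 -121.0 1302.0
band {-14: 133, -12: 139, -10: 141, -8: 140, -6: 127, -4: 123, -2: 160, 0: 160, 2: 154, 4: 207, 6: 248, 8: 252, 10: 251, 12: 252, 14: 241, 16: 210, 18: 164, 20: 144, 22: 162, 24: 163, 26: 146, 28: 144, 30: 161, 32: 162, 34: 135}
seal {-14: 130, -12: 138, -10: 141, -8: 143, -6: 130, -4: 123, -2: 143, 0: 170, 2: 145, 4: 193, 6: 237, 8: 252, 10: 252, 12: 252, 14: 252, 16: 227, 18: 185, 20: 151, 22: 155, 24: 171, 26: 141, 28: 146, 30: 154, 32: 168, 34: 157}
```

```bash
python3 -m jog '[0,0.0008,0,0,0,0, 0,0.0008,0,0,0,0, 0,0.0008,0,0,0,0, 0,0.0008,0,0,0,0]'; python3 g.py 8; python3 k.py scene8 top8 | grep -v cam
```

```text
time: 17.9
tool_pos: [504.4, 265.3, 42.4]
tcp_rot: [-179.8, 0.1, -176.6]
ft_force: [-1.4, -12.1, 10.1]
finger_gap: 15.6
grip_force: 88.4
[504.4 265.3  42.4]
band {-14: 186, -12: 183, -10: 185, -8: 186, -6: 187, -4: 170, -2: 158, 0: 172, 2: 190, 4: 224, 6: 249, 8: 254, 10: 255, 12: 255, 14: 254, 16: 247, 18: 221, 20: 195, 22: 189, 24: 187, 26: 173, 28: 170, 30: 184, 32: 191, 34: 186}
seal {-14: 189, -12: 193, -10: 195, -8: 197, -6: 189, -4: 182, -2: 174, 0: 195, 2: 210, 4: 243, 6: 253, 8: 255, 10: 255, 12: 255, 14: 253, 16: 238, 18: 211, 20: 195, 22: 191, 24: 188, 26: 185, 28: 189, 30: 195, 32: 193, 34: 187}
band {-14: 134, -12: 141, -10: 142, -8: 140, -6: 127, -4: 121, -2: 162, 0: 178, 2: 167, 4: 213, 6: 248, 8: 252, 10: 252, 12: 252, 14: 241, 16: 210, 18: 167, 20: 144, 22: 149, 24: 153, 26: 141, 28: 142, 30: 156, 32: 163, 34: 140}
seal {-14: 132, -12: 140, -10: 143, -8: 143, -6: 131, -4: 122, -2: 143, 0: 185, 2: 161, 4: 196, 6: 238, 8: 252, 10: 252, 12: 252, 14: 252, 16: 227, 18: 189, 20: 158, 22: 150, 24: 161, 26: 138, 28: 143, 30: 149, 32: 165, 34: 164}
```

View pics/p8.png

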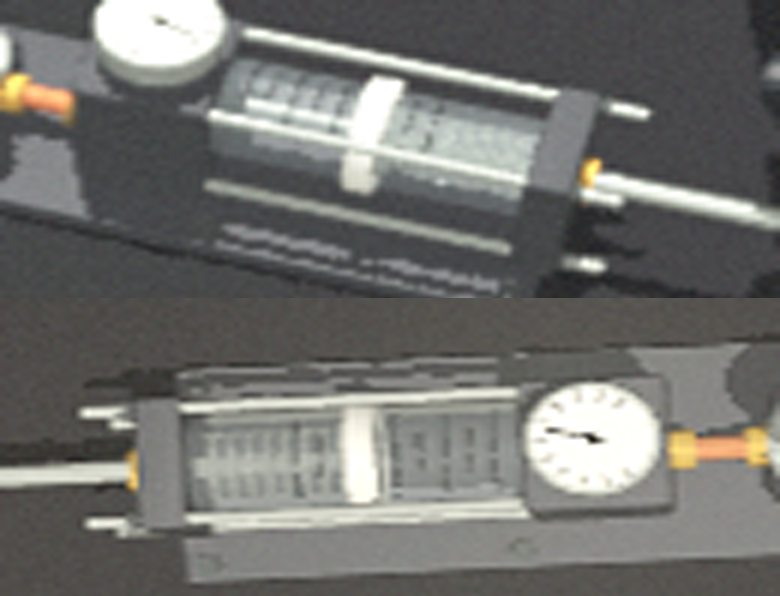

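The dark rim has almost vanished, consistent with near-centred. One last 0.5 mm, then hold over 3 s.

```bash
python3 -m jog '[0,0.0005,0,0,0,0, 0,0.0005,0,0,0,0, 0,0.0005,0,0,0,0, 0,0.0005,0,0,0,0]'; python3 g.py 9; python3 k.py scene9 top9 | grep band
for i in 1 2 3 4; do python3 -m jog '[0,0,0,0,0,0,0,0,0,0,0,0,0,0,0,0,0,0,0,0,0,0,0,0,0,0,0,0,0,0,0,0,0,0,0,0,0,0,0,0,0,0,0,0,0,0,0,0]' | head -2; done
```

```text
time: 18.5
tool_pos: [504.4, 265.7, 42.3]
tcp_rot: [-179.8, 0.1, -176.6]
ft_force: [-2.4, -12.7, 9.7]
finger_gap: 15.3
grip_force: 88.4
[504.4 265.7  42.4]
band {-14: 187, -12: 183, -10: 186, -8: 186, -6: 185, -4: 169, -2: 157, 0: 173, 2: 189, 4: 222, 6: 249, 8: 254, 10: 255, 12: 255, 14: 254, 16: 247, 18: 214, 20: 191, 22: 189, 24: 188, 26: 175, 28: 170, 30: 184, 32: 195, 34: 192}
band {-14: 133, -12: 139, -10: 141, -8: 141, -6: 127, -4: 122, -2: 162, 0: 181, 2: 172, 4: 213, 6: 248, 8: 252, 10: 252, 12: 252, 14: 241, 16: 211, 18: 170, 20: 147, 22: 148, 24: 155, 26: 141, 28: 143, 30: 153, 32: 159, 34: 139}
time: 19.6
tool_pos: [504.4, 265.8, 42.4]
time: 20.6
tool_pos: [504.4, 265.7, 42.4]
time: 21.6
tool_pos: [504.4, 265.7, 42.4]
time: 22.6
tool_pos: [504.4, 265.7, 42.4]
```

The scene view just starts to darken on the +y side while the top view's rim is gone, so the seal is centred. It was held steady for 4 s. Handing in.

```bash
python3 -c "
from bench import r
print(r.hand_in())"
```

```text
the job is handed in; nothing more can be done
None
```

The housing is home on its seat and released, and the gripper is still holding the handle with the seal under the marker band (pulled about 55.5 mm by my measurement). It was steady for 4 s before I handed the job in at about 23 s; no verdict came back.

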